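# Back the vial feed wheel off by one notch

## Task

The vial feed wheel has been advanced one notch too far. With a fingertip, lift the red ratchet pawl out of the wheel by pushing its upright tab outward until the pawl tips over and stays open; then push the wheel backward (clockwise seen from above) exactly one notch by one of its pegs, and push the pawl back over so that it drops fully into the next notch. Do not grip or lift anything or push hard, leave the vials standing in their pockets, and leave the other things on the counter where they are.

Things in the scene. Friction and masses are not known exactly. Their poses are not given: they have to be found in the camera images.
- indexer: Fixed stand of the wheel; origin at counter height on the wheel's vertical axis, z up. Its y axis points level from the wheel's axis to the pawl (the pawl's mid-plane is x = 0). White foot 170 mm across, 12 mm thick, and a tongue 50 mm wide out to y = 185 mm; two steel cheeks (at x = -15 and +15 mm, 6 mm thick, y 146 to 170 mm, up to z = 66 mm) carry the pawl.
- feed_wheel (a joint): Turn (rad) of the level aluminium wheel about the indexer's z, positive counter-clockwise from above (forward). Backward = clockwise = negative. Starts near 0 (within 0.03); a notch is 0.785, so one notch back reads -0.785. A stiff bearing keeps it where it is left: about 2 N sideways on a peg turns it, it hardly coasts. With the pawl in a notch it has about 0.05 rad of play either way.
- wheel_top (a point): On the wheel's axis at its top face (z = 42 mm); fixed. Wheel 226 mm across. On it: eight blue pockets (30 mm across, 14 mm high) centred 48 mm from the axis; eight pegs 84 mm from the axis (see orange_peg); 98 to 113 mm from the axis, eight steel saw teeth up to z = 54 mm, whose upright faces stop backward turning by the nose of the lowered pawl.
- orange_peg (a point): Top centre of the one orange peg (z = 80 mm, the others are steel). Eight upright pegs, 10 mm thick, 38 mm tall, 84 mm from the axis, every 45 degrees, at 22.5 + 45 k degrees in the indexer's frame when the wheel reads 0. The orange one starts near -67.5 degrees (opposite side to the pawl); one notch back takes it to -112.5, the starting place of its neighbour.
- pawl (a joint): Opening angle (rad) of the red pawl. 0 = down in a notch, 1.57 = fully open at its stop. At 0 the arm lies level, inward over the teeth, and the tab stands up; at 1.57 the arm stands up and the tab lies level, pointing outward. No spring: by its weight it falls shut from below about 0.8 and open from above. Under 1 N moves it. Nose clear of the teeth above 0.35, fully in a notch below 0.05.
- pawl_hinge (a point): Mid-point of the pawl's hinge, fixed to the stand: indexer y = 158 mm, z = 58 mm; the hinge line is level, along the indexer's x. The pawl is an L with two legs at right angles: arm 14 mm wide, 6 mm thick, 59 mm long from the hinge; tab 22 mm wide, 6 mm thick, 50 mm long, with a 12 mm thick roll along its end.
- pawl_tab (a point): Middle of the roll at the tab's end, 45 mm from the hinge (z = 103 mm with the pawl down); moves with the pawl.
- pawl_nose (a point): Middle of the underside of the pawl's dark nose (8 mm wide): 53 mm along the arm from the hinge, 15.5 mm under the arm's mid-plane; moves with the pawl.
- wheel_vial0: A small glass vial (22 mm across, 45 mm tall) standing loose in one of the wheel's pockets, which it leaves 2 mm of play all round; rides with the wheel, its cap reaching z = 87 mm. Origin under its base's centre.
- wheel_vial1: A small glass vial (22 mm across, 45 mm tall) standing loose in one of the wheel's pockets, which it leaves 2 mm of play all round; rides with the wheel, its cap reaching z = 87 mm. Origin under its base's centre.
- wheel_vial2: A small glass vial (22 mm across, 45 mm tall) standing loose in one of the wheel's pockets, which it leaves 2 mm of play all round; rides with the wheel, its cap reaching z = 87 mm. Origin under its base's centre.
- vial_a: A loose glass vial, 22 mm across, 45 mm tall, on the counter beyond the wheel. Origin under its base.
- vial_b: A loose glass vial, 22 mm across, 45 mm tall, on the counter beyond the wheel. Origin under its base.
- vial_c: A loose amber vial, 28 mm across, 55 mm tall, on the counter between the wheel's near edge and the pawl. Origin under its base.
- steel_cup: A loose steel cup, 64 mm across, 60 mm tall. Origin under its base.
- tape_roll: A loose white roll of tape lying flat, 76 mm across, 24 mm tall. Origin under its centre.
Things that resemble listed ones, but are neither listed nor needed, are in the scene too. What is shaped like the wheel_vial2 but yellow is not meant.

How it is judged:
On the way, in this order (a step that is already met when the one before it is completed fails the run):
1. the pawl is swung open past its balance point and stays there (value of joint pawl above 1.2 rad and value of joint feed_wheel above -0.4 rad), for 0.2 s.
2. with the pawl open, the wheel is turned back one notch (value of joint pawl above 0.6 rad and value of joint feed_wheel between -0.86 and -0.68 rad), for 0.2 s.
At the end, for the whole second after the job is handed in: The wheel rests one notch back (joint between -0.86 and -0.68), the pawl is down in that notch (below 0.06 rad), and the three vials stand upright in their wheel pockets (value of joint pawl below 0.06 rad and value of joint feed_wheel between -0.86 and -0.68 rad and velocity of joint feed_wheel between -0.05 and 0.05 rad/s and height (world z) of wheel_vial0 between 0.038 and 0.05 m and height (world z) of wheel_vial1 between 0.038 and 0.05 m and height (world z) of wheel_vial2 between 0.038 and 0.05 m and horizontal distance between each of wheel_vial0, wheel_vial1, wheel_vial2 and indexer below 0.056 m and angle between each of wheel_vial0, wheel_vial1, wheel_vial2's own z axis and vertical below 0.2 rad); the robot touches nothing.
It fails at once if a vial on the wheel is lifted more than 14 mm or tipped over 20 degrees ((height (world z) of wheel_vial0 above 0.056 m or angle between wheel_vial0's own z axis and vertical above 0.35 rad) or (height (world z) of wheel_vial1 above 0.056 m or angle between wheel_vial1's own z axis and vertical above 0.35 rad) or (height (world z) of wheel_vial2 above 0.056 m or angle between wheel_vial2's own z axis and vertical above 0.35 rad)).
It fails at once if another thing on the counter is moved more than 20 mm (distance of any of vial_a, vial_b, vial_c, steel_cup, tape_roll from where it was at the start of the episode above 0.02 m).
It fails at once if the pawl or the wheel is gripped or pushed hard (over 30 N) (contact force between the fingers and pawl above 30 N or contact force between the fingers and feed_wheel above 30 N).
It also fails if it takes over 58 s, if anything falls off the work surface, if the arm or the gripper's body presses on something with over 40 N, if the wrist force passes 120 N, or if a joint passes its speed limit or range.

## Robot

A 6-joint arm with a two-finger parallel gripper is mounted at the origin on the work surface. World frame = base frame: x ahead of the robot, y to its left, z up, the work surface at z = 0. Lengths are in m, angles in rad, forces in N, time in s.
With the tool pointing down it reaches from about 0.375 to 0.975 m from the base axis. Payload 3.8 kg.
Tool frame: the origin (TCP) lies midway between the tips of the shut fingers; the grasp point (between the pads) lies 19 mm behind it; z points along the fingers, y is the line along which they close (so a half turn about z gives the same grasp; the last joint's range is limited). The gripper opens to 88 mm and grips with 3 to 60 N. Pads are 18 mm wide; open, the fingers measure 123 mm over their backs; the gripper's body (75 mm by 187 mm) begins 45 mm behind the grasp point.
Start: joints at [1.309, 0.264, 1.604, -0, 1.274, -0.037], TCP at [0.15, 0.658, 0.239] pointing down, gripper open.
Joint ranges: [-2.63, 2.63], [-0.94, 2.18], [0.31, 2.57], [-1.31, 4.45], [0, 2.66], [-2.55, 2.55]. Speed limits (rad/s): [2.57, 2.57, 3.14, 3.14, 3.14, 3.14].

## Interface

Orientations are given as a rotation vector (axis times angle).
In Python, from cell import bot gives the robot as it stands.
- The arm moves only by the tool send_rows, never from a script. Its argument "targets" is a list of rows, each a list of 7 numbers: the finger opening in m, from 0 to 0.0881, then the shift along the tool's x, y, z in m, then the turn, a rotation vector about the tool's x, y, z in rad. A call has exactly 10 rows; each row shifts and turns the commanded pose from where the row before left it, along the tool's axes as they then stand; what a row does not reach is not made up. A row lasts 1/10 s, in which the tool goes at most 50 mm and 8.59 degrees, less where a joint would pass 70% of its speed; a pose out of reach is approached as far as the arm can. A call is refused whole if a number of a shift passes 0.05 or a number of a turn 0.15, either way. A call with a gripper value outside its range is refused whole. The fingers move at their own pace and stop on an object; the grip force is fixed at half the most. Time passes only in rows, so rows that do not move let the fingers close, or fill a call up. It gives the time, the measured TCP pose, the force, the opening and the grip force at its end, in the units of the state.
- bot.observe(): the state, without advancing time (a new reading comes with each control period).
- bot.camera(name): name is "side" or "top" or "wrist"; returns (picture, depth): 400x640x3 uint8, red, green, blue; 400x640 float32, m along the optical axis (not along the pixel's ray), 0 where there is no reading.
- bot.get_calibration(name): a dict with "camera_matrix" (3x3 intrinsics, pixels), "D" ([k1, k2, p1, p2, k3] as OpenCV has them; the pictures are not rectified), "T" (4x4, takes a point from camera to world coordinates); the wrist camera has in their place "mount" (4x4, takes a point from camera to tool coordinates, whose origin is the TCP and whose axes are the flange's). Camera axes: x right, y down, z forward; pixel columns grow to the right and rows downward; lengths in m; the calibration is good to about 2 mm. A picture is of the moment at which its call begins: read the wrist's pose just before it. get_calibration takes no time and is no camera call.
- bot.sign_off(): hands the job in; it is judged then, once.
Trained networks look in the newest picture that a camera, given by its name, has taken for a name from the list of things; names that differ only in an ending like _2 or _b are one class to them, and where a whole thing is asked for, a point or a joint stands for the part that bears it (a point fixed in the world has none). Each returns a list of dicts, best first, with "score" (0 to 1); they miss things now and then, are a little off and sometimes report something else, mostly with a low value. They report only what shows in the picture. A call takes as long as a camera call. They do not tell look-alikes from the thing itself.
- bot.find_in(camera, query): "point" ([column, row] as shares, 0 to 1, of the picture: columns of its width, rows of its height, amid what is visible of it).
- bot.trace(camera, query): "pixels" (400x640 bool, what is visible of it) and "point" ([column, row] as shares, 0 to 1, of the picture: columns of its width, rows of its height, amid what is visible of it).
The state is a dict: "time_s": time; "joint_pos": joint angles; "qd": joint speeds; "tau": joint torques, N m; "position": TCP position; "orientation": TCP orientation; "wrist_force": force on the tool from outside, world axes, zero at the start; "moment": the same for the moment, N m; "opening": finger opening in m; "grasp_force": force on a finger pad.
Only numpy, scipy, OpenCV 4.12 (cv2) and the standard library are available. Lean on these libraries where they do the work, as an engineer would, in place of code of your own. Each camera call takes 0.05 s, during which the arm holds its last target. There are 200 camera calls.

## Working session

There is one attempt and no reset: what is moved stays moved. The work goes in short steps, Python scripts to look and compute and a tool call to move; the robot and the scene stay as the last step left them, time stands still between calls to the robot, and variables do not carry over. Pictures are saved under pics/ and viewed, at most 10 in all, crops included, and the job is handed in when it is done.

Besides the shell and the picture viewer there is one more tool, called by a JSON object that holds its "fn" and its "kwargs". send_rows: Moves the arm, as the interface text tells. Its arguments: {"type":"object","properties":{"targets":{"type":"array","items":{"type":"array","items":{"type":"number"}}}},"required":["targets"]}

```bash
mkdir -p pics; ls; cat > h.py <<'E'
import numpy as np, cv2
from cell import bot
def snap(cam,fn=None):
    p,d=bot.camera(cam)
    if fn: cv2.imwrite('pics/'+fn,p[:,:,::-1])
    return p,d
def T(cam):
    c=bot.get_calibration(cam)
    if 'T' in c: return c,np.array(c['T'])
    s=bot.observe(); M=np.eye(4); M[:3,:3]=cv2.Rodrigues(np.array(s['orientation'],float))[0]; M[:3,3]=s['position']
    return c,M@np.array(c['mount'])
def world(cam,uv,z=None,depth=None):
    """uv Nx2 pixels -> world at plane z or given depth"""
    c,M=T(cam); uv=np.asarray(uv,float).reshape(-1,1,2)
    n=cv2.undistortPoints(uv,np.array(c['camera_matrix']),np.array(c['D'])).reshape(-1,2)
    r=np.c_[n,np.ones(len(n))]
    if depth is not None: return (r*np.asarray(depth).reshape(-1,1))@M[:3,:3].T+M[:3,3]
    w=r@M[:3,:3].T; t=(z-M[2,3])/w[:,2]; return w*t[:,None]+M[:3,3]
def pix(cam,P):
    c,M=T(cam); W=np.linalg.inv(M); 
    return cv2.projectPoints(np.asarray(P,float).reshape(-1,1,3),cv2.Rodrigues(W[:3,:3])[0],W[:3,3],np.array(c['camera_matrix']),np.array(c['D']))[0].reshape(-1,2)
E
python3 - <<'E'
from h import *
s=bot.observe(); print(s['time_s'],s['position'],s['orientation'])
for c in ['top','side']:
    p,d=snap(c,c+'0.png'); print(c,np.round(T(c)[1],3).tolist())
    for q in ['orange_peg','pawl','pawl_tab','pawl_nose','feed_wheel','vial_c','steel_cup','tape_roll','vial_a','indexer']:
        for r in bot.find_in(c,q)[:3]:
            u=int(r['point'][0]*640);v=int(r['point'][1]*400); dd=d[min(v,399),min(u,639)]
            print(q,round(r['score'],2),u,v,np.round(world(c,[[u,v]],depth=[dd])[0],3) if dd>0 else None)
E
```

```text
pics
0.0 [0.15025714 0.65735824 0.23741736] [-0.35226413 -3.12143262  0.00336791]
top [[0.07, -0.976, 0.209, 0.371], [-0.998, -0.067, 0.02, -0.129], [-0.006, -0.209, -0.978, 1.023], [0.0, 0.0, 0.0, 1.0]]
orange_peg 0.96 292 211 [ 0.549 -0.056  0.061]
pawl 0.77 239 211 [0.539 0.079 0.061]
pawl_tab 0.59 240 209 [0.545 0.077 0.062]
pawl_tab 0.35 291 210 [ 0.551 -0.053  0.062]
pawl_nose 0.76 236 208 [0.547 0.088 0.059]
feed_wheel 0.82 292 212 [ 0.546 -0.056  0.063]
vial_c 0.55 283 158 [ 0.7   -0.017  0.028]
vial_c 0.42 321 158 [ 0.702 -0.121  0.042]
vial_c 0.4 246 262 [0.412 0.049 0.053]
tape_roll 0.8 426 202 [ 0.609 -0.413  0.006]
tape_roll 0.2 294 211 [ 0.549 -0.061  0.063]
vial_a 0.55 283 158 [ 0.7   -0.017  0.028]
vial_a 0.42 321 158 [ 0.702 -0.121  0.042]
vial_a 0.4 246 262 [0.412 0.049 0.053]
indexer 0.76 292 213 [ 0.544 -0.057  0.061]
side [[0.705, -0.415, 0.575, 0.054], [-0.709, -0.419, 0.567, -0.648], [0.006, -0.808, -0.589, 0.638], [0.0, 0.0, 0.0, 1.0]]
orange_peg 0.61 287 215 [ 0.528 -0.079  0.054]
pawl 0.63 240 172 [0.537 0.096 0.08 ]
pawl 0.42 381 323 [ 0.482 -0.378  0.003]
pawl_tab 0.71 241 175 [0.54  0.098 0.069]
pawl_tab 0.32 381 323 [ 0.482 -0.378  0.003]
feed_wheel 0.69 286 216 [ 0.525 -0.079  0.053]
vial_c 0.63 355 201 [ 0.7   -0.126  0.027]
vial_c 0.6 208 224 [0.404 0.043 0.03 ]
vial_c 0.33 286 218 [ 0.526 -0.078  0.046]
steel_cup 0.22 324 183 [ 0.702 -0.02   0.026]
tape_roll 0.55 424 301 [ 0.582 -0.403 -0.   ]
vial_a 0.63 355 201 [ 0.7   -0.126  0.027]
vial_a 0.6 208 224 [0.404 0.043 0.03 ]
vial_a 0.33 286 218 [ 0.526 -0.078  0.046]
indexer 0.97 283 213 [ 0.539 -0.053  0.039]
```

```bash
python3 - <<'E'
import cv2,numpy as np
a=cv2.imread('pics/top0.png'); b=cv2.imread('pics/side0.png')
cv2.imwrite('pics/topc.png',cv2.resize(a[130:300,180:380],(700,595),interpolation=cv2.INTER_CUBIC))
cv2.imwrite('pics/sidec.png',cv2.resize(b[120:300,160:400],(800,600),interpolation=cv2.INTER_CUBIC))
E
```

```text
(no output)
```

View pics/topc.png

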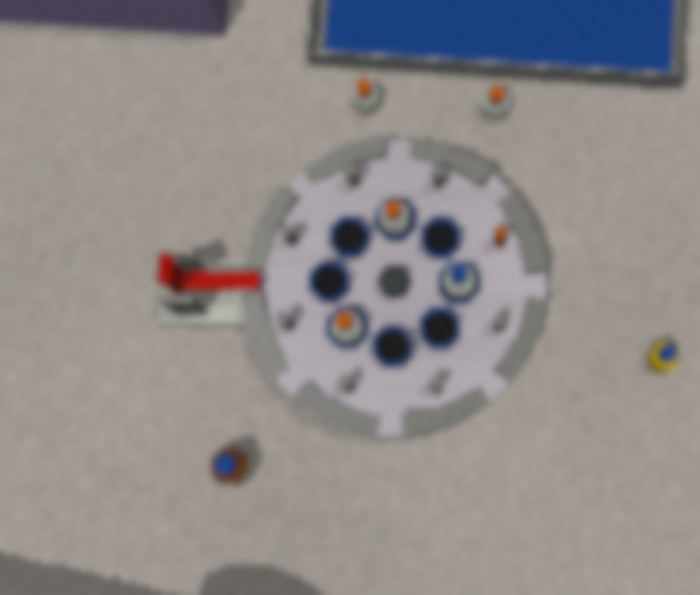

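View pics/sidec.png

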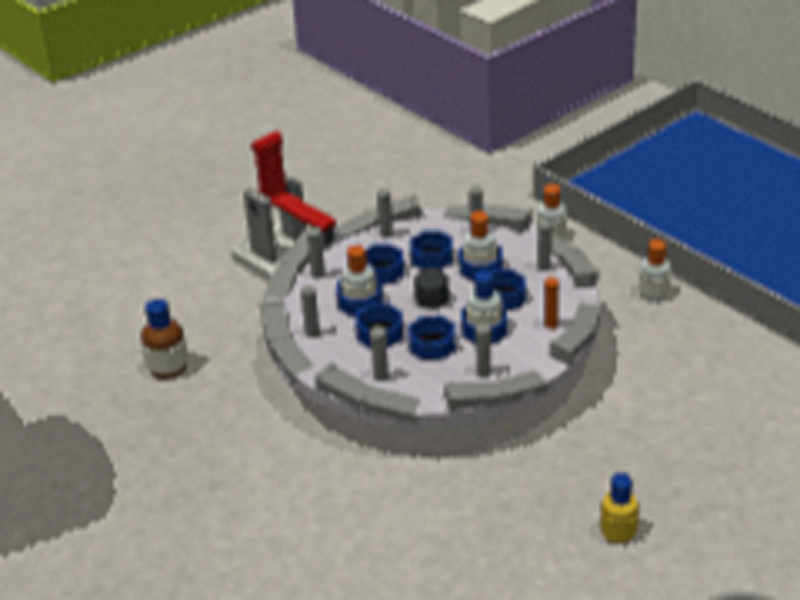

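The top crop shows the wheel hub at about pixel (293,211), the orange peg at (323,197) on the far right and the red tab at (227,206). The side crop confirms the pawl is down, and amber vial_c stands near the wheel.

```bash
cat >> h.py <<'E'
def plan(p1,ang,n,op=0.0,p0=None):
    """rows to TCP p1 with tool y-axis at world angle ang, tool down"""
    s=bot.observe(); R=cv2.Rodrigues(np.array(s['orientation'],float))[0]; p0=np.array(s['position'])
    y=np.array([np.cos(ang),np.sin(ang),0]); z=np.array([0,0,-1.]); R1=np.c_[np.cross(y,z),y,z]
    w=cv2.Rodrigues(R.T@R1)[0].ravel()/n; d=(np.array(p1)-p0)/n; rows=[]; Rc=R.copy()
    for i in range(n):
        rows.append(np.r_[Rc.T@d,w]); Rc=Rc@cv2.Rodrigues(w)[0]
    for r in rows: print(np.round(r,4).tolist())
E
python3 - <<'E'
from h import *
print('hub',world('top',[[292.9,210.9]],z=.046),'peg',world('top',[[322.9,196.6]],z=.08),'roll',world('top',[[227.1,205.5]],z=.105))
c=bot.get_calibration('wrist'); print(np.round(c['mount'],3).tolist(),np.round(c['camera_matrix'],0).tolist())
plan([.44,-.02,.30],0.0,20)
E
```

```text
hub [[ 0.55203875 -0.05724205  0.046     ]] peg [[ 0.58761671 -0.13238045  0.08      ]] roll [[0.54340449 0.10061453 0.105     ]]
[[-0.001, -0.967, -0.256, 0.066], [1.0, -0.001, 0.0, -0.0], [-0.001, -0.256, 0.967, -0.147], [0.0, 0.0, 0.0, 1.0]] [[309.0, 0.0, 317.0], [0.0, 309.0, 196.0], [0.0, 0.0, 1.0]]
[-0.0217, -0.0298, -0.0031, 0.0, -0.0, 0.0673]
[-0.0236, -0.0283, -0.0031, 0.0, -0.0, 0.0673]
[-0.0255, -0.0266, -0.0031, 0.0, -0.0, 0.0673]
[-0.0272, -0.0249, -0.0031, 0.0, -0.0, 0.0673]
[-0.0288, -0.023, -0.0031, 0.0, -0.0, 0.0673]
[-0.0303, -0.021, -0.0031, 0.0, -0.0, 0.0673]
[-0.0316, -0.0189, -0.0031, 0.0, -0.0, 0.0673]
[-0.0328, -0.0167, -0.0031, 0.0, -0.0, 0.0673]
[-0.0339, -0.0145, -0.0031, 0.0, -0.0, 0.0673]
[-0.0348, -0.0122, -0.0031, 0.0, -0.0, 0.0673]
[-0.0355, -0.0098, -0.0031, 0.0, -0.0, 0.0673]
[-0.0361, -0.0074, -0.0031, 0.0, -0.0, 0.0673]
[-0.0365, -0.005, -0.0031, 0.0, -0.0, 0.0673]
[-0.0368, -0.0025, -0.0031, 0.0, -0.0, 0.0673]
[-0.0369, -0.0, -0.0031, 0.0, -0.0, 0.0673]
[-0.0368, 0.0025, -0.0031, 0.0, -0.0, 0.0673]
[-0.0365, 0.0049, -0.0031, 0.0, -0.0, 0.0673]
[-0.0361, 0.0074, -0.0031, 0.0, -0.0, 0.0673]
[-0.0355, 0.0098, -0.0031, 0.0, -0.0, 0.0673]
[-0.0348, 0.0122, -0.0031, 0.0, -0.0, 0.0673]
```

{"fn": "send_rows", "kwargs": {"targets": [[0,-0.022,-0.03,-0.002,0,0,0.067],[0,-0.024,-0.028,-0.002,0,0,0.067],[0,-0.0255,-0.0265,-0.002,0,0,0.067],[0,-0.027,-0.025,-0.002,0,0,0.067],[0,-0.029,-0.023,-0.002,0,0,0.067],[0,-0.03,-0.021,-0.002,0,0,0.067],[0,-0.0315,-0.019,-0.002,0,0,0.067],[0,-0.033,-0.017,-0.002,0,0,0.067],[0,-0.034,-0.0145,-0.002,0,0,0.067],[0,-0.035,-0.012,-0.002,0,0,0.067]]}}

```text
time_s: 2.1
position: [0.2966, 0.3175, 0.259]
orientation: [1.362, 2.83, 0.001]
wrist_force: [0.1, -0.0, 0.9]
opening: 0.0103
grasp_force: 0.0
```

{"fn": "send_rows", "kwargs": {"targets": [[0,-0.0355,-0.008,-0.002,0,0,0.065],[0,-0.036,-0.005,-0.002,0,0,0.065],[0,-0.0365,-0.002,-0.002,0,0,0.065],[0,-0.037,0,-0.002,0,0,0.065],[0,-0.037,0.004,-0.002,0,0,0.065],[0,-0.037,0.007,-0.002,0,0,0.065],[0,-0.0365,0.01,-0.002,0,0,0.065],[0,-0.036,0.013,-0.002,0,0,0.065],[0,-0.036,0.016,-0.002,0,0,0.065],[0,-0.035,0.018,-0.002,0,0,0.03]]}}

```text
time_s: 3.1
position: [0.4847, -0.0081, 0.2792]
orientation: [2.155, 2.285, 0.001]
wrist_force: [0.6, -0.1, 0.1]
opening: 0.0004
grasp_force: 0.0
```

```bash
python3 - <<'E'
from h import *
s=bot.observe(); print(s['time_s'],s['position'],s['orientation'])
p,d=snap('wrist','w1.png')
h=cv2.cvtColor(p,cv2.COLOR_RGB2HSV)
E
```

```text
3.1 [ 0.48472244 -0.00811844  0.27915153] [2.15490011e+00 2.28521316e+00 1.11096140e-03]
```

View pics/w1.png

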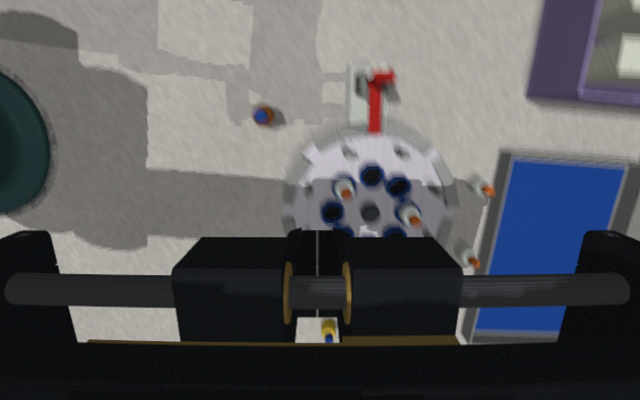

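Wrist view: pawl from tab (380,77) to nose (375,130), hub at (370,212), vial_c at (262,115). I'll overlay the model using the top-camera estimate to check it.

```bash
cat >> h.py <<'E'
C=np.array([.552,-.0572]); YAW=np.radians(3.1)
def ind(P,c=None,yaw=None):
    c=C if c is None else c; yaw=YAW if yaw is None else yaw
    P=np.asarray(P,float).reshape(-1,3); k,s=np.cos(yaw),np.sin(yaw)
    return np.c_[P[:,0]*k-P[:,1]*s+c[0],P[:,0]*s+P[:,1]*k+c[1],P[:,2]]
def pegs(q): 
    a=np.radians(22.5+45*np.arange(8))+q; return np.c_[.084*np.cos(a),.084*np.sin(a),.08+0*a]
def overlay(cam,img,box,k,q=0,th=0):
    im=cv2.resize(img[box[1]:box[3],box[0]:box[2],::-1],None,fx=k,fy=k,interpolation=cv2.INTER_CUBIC).copy()
    a=np.linspace(0,6.283,90); c,s=np.cos(th),np.sin(th)
    pw=lambda x,u,v:[x,.158-u*c+v*s,.058+u*s+v*c]
    G=[(pegs(q),(0,255,0)),(np.c_[.113*np.cos(a),.113*np.sin(a),.042+0*a],(255,255,0)),([[0,0,.048]],(0,255,255)),
       ([pw(-.011,0,.051),pw(.011,0,.051),pw(-.007,.059,.003),pw(.007,.059,.003)],(255,0,255))]
    for P,col in G:
        for u in pix(cam,ind(P)): cv2.circle(im,tuple(int(x) for x in ((u-box[:2]+.5)*k)),2,col,-1)
    return im
E
python3 - <<'E'
from h import *
p,_=snap('wrist'); a=overlay('wrist',p,(270,50,470,240),2,0)
p,_=snap('top'); b=overlay('top',p,(215,150,345,275),3)
a=cv2.resize(a,(400,380)); b=b[:380]
H=np.zeros((380,a.shape[1]+b.shape[1],3),np.uint8); H[:a.shape[0],:400]=a; H[:b.shape[0],400:]=b
cv2.imwrite('pics/ov1.png',H); print(H.shape)
E
```

```text
(380, 790, 3)
```

View pics/ov1.png

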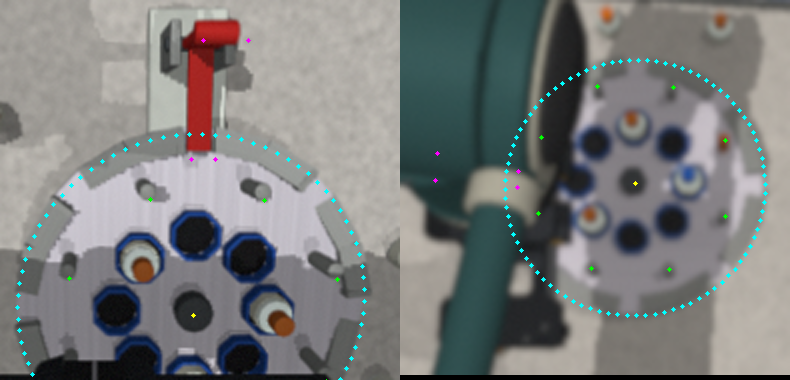

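The wrist overlay is off by about 4 px (roughly 4 mm), so I'll refine the fit from the blue pockets and the red pawl.

```bash
cat >> h.py <<'E'
def refine(p,cam='wrist',z=.052):
    h=cv2.cvtColor(p,cv2.COLOR_RGB2HSV)
    m=cv2.inRange(h,(105,110,25),(130,255,170)); red=cv2.inRange(h,(0,170,90),(6,255,255))|cv2.inRange(h,(174,170,90),(180,255,255))
    n,_,st,_=cv2.connectedComponentsWithStats(m); L=cv2.connectedComponents(m)[1]; pts=[]
    for i in range(1,n):
        if 60<st[i,4]<900:
            hull=cv2.convexHull(np.argwhere(L==i)[:,::-1].astype(np.int32)); M=cv2.moments(hull)
            u=np.array([M['m10'],M['m01']])/M['m00']; w=world(cam,[u],z=z)[0]
            pts.append((w[:2],st[i].tolist()))
    v,u=np.nonzero(red); sel=np.c_[u,v]
    return pts,sel
E
python3 - <<'E'
from h import *
from scipy.optimize import least_squares
p,d=snap('wrist'); pts,r=refine(p)
for w,s in pts: print(np.round(w,4),s, np.round(np.linalg.norm(w-C),4))
print('red',len(r),r.min(0),r.max(0))
W=np.array([w for w,s in pts if abs(np.linalg.norm(w-C)-.048)<.012 and s[2]>18 and s[3]>17])
def f(x):
    D=W-x[:2]; a=np.arctan2(D[:,1],D[:,0])-x[2]; a=(a+np.pi/8)%(np.pi/4)-np.pi/8
    return np.r_[np.linalg.norm(D,axis=1)-.048,a*.048]
s=least_squares(f,[*C,YAW]); print(len(W),s.x,np.round(s.fun*1000,1))
# arm red edge centre line at z=.061, rows near end
for lo,hi,z in [(100,112,.061),(115,126,.061)]:
    q=r[(r[:,1]>=lo)&(r[:,1]<=hi)]; print(world('wrist',[q.mean(0)],z=z))
q=r[r[:,1]<85]; print('tab',q.min(0),q.max(0),world('wrist',[[q[:,0].mean(),q[:,1].min()+4]],z=.105))
q=r[r[:,1]>r[:,1].max()-2]; print('armend',world('wrist',[q.mean(0)],z=.061), bot.observe()['time_s'])
E
```

```text
[0.4107 0.057 ] [252, 106, 13, 13, 133] 0.1817
[ 0.5491 -0.0066] [358, 160, 25, 25, 256] 0.0507
[ 0.5157 -0.0218] [331, 171, 24, 25, 131] 0.0507
[ 0.5905 -0.033 ] [384, 171, 35, 51, 443] 0.0455
[ 0.5103 -0.0662] [320, 197, 33, 41, 392] 0.0427
[ 0.5866 -0.0809] [382, 222, 24, 16, 174] 0.0419
[ 0.5529 -0.089 ] [358, 232, 18, 6, 84] 0.0318
[ 0.5135 -0.2487] [325, 331, 7, 12, 74] 0.1953
red 832 [365  66] [392 129]
4 [ 0.55394338 -0.06095918  0.01584891] [ 6.6  6.7 -2.  -4.   3.5 -1.4 -7.1  4.9]
[[0.54244698 0.07134258 0.061     ]]
[[0.54361815 0.05512519 0.061     ]]
tab [365  66] [392  84] [[0.5378962  0.10403285 0.105     ]]
armend [[0.54421946 0.04611687 0.061     ]] 3.3
```

```bash
sed -i 's/^C=.*/C=np.array([.5518,-.0535]); YAW=np.radians(4.0)/' h.py; python3 - <<'E'
from h import *
t=ind([[0,.118,.14],[0,.118,.076],[0,.175,.076]]); print(t)
plan(t[0],YAW,10)
E
```

```text
[[0.54356874 0.06421256 0.14      ]
 [0.54356874 0.06421256 0.076     ]
 [0.53959262 0.12107371 0.076     ]]
[0.0068, 0.0064, 0.0139, -0.0001, -0.0001, -0.0011]
[0.0068, 0.0064, 0.0139, -0.0001, -0.0001, -0.0011]
[0.0067, 0.0064, 0.0139, -0.0001, -0.0001, -0.0011]
[0.0067, 0.0064, 0.0139, -0.0001, -0.0001, -0.0011]
[0.0067, 0.0064, 0.0139, -0.0001, -0.0001, -0.0011]
[0.0067, 0.0064, 0.0139, -0.0001, -0.0001, -0.0011]
[0.0067, 0.0064, 0.0139, -0.0001, -0.0001, -0.0011]
[0.0067, 0.0064, 0.0139, -0.0001, -0.0001, -0.0011]
[0.0067, 0.0064, 0.0139, -0.0001, -0.0001, -0.0011]
[0.0067, 0.0064, 0.0139, -0.0001, -0.0001, -0.0011]
```

{"fn": "send_rows", "kwargs": {"targets": [[0,0.007,0.0064,0.014,0,0,-0.001],[0,0.007,0.0064,0.014,0,0,-0.001],[0,0.007,0.0064,0.014,0,0,-0.001],[0,0.007,0.0064,0.014,0,0,-0.001],[0,0.0065,0.0064,0.014,0,0,-0.001],[0,0.0065,0.0064,0.014,0,0,-0.001],[0,0.0065,0.0064,0.014,0,0,-0.001],[0,0.0065,0.0064,0.014,0,0,-0.001],[0,0.0065,0.0064,0.014,0,0,-0.001],[0,0.0065,0.0064,0.014,0,0,-0.001]]}}

```text
time_s: 4.3
position: [0.544, 0.065, 0.1375]
orientation: [2.141, 2.299, -0.0]
wrist_force: [0.5, -1.0, -0.3]
opening: 0.0004
grasp_force: 0.0
```

```bash
python3 - <<'E'
from h import *
s=bot.observe(); print(s['time_s'],s['position'])
p,_=snap('wrist'); a=overlay('wrist',p,(200,0,400,250),2.4)
q,_=snap('side'); u=pix('side',[s['position']])[0].astype(int); print(u)
b=overlay('side',q,(150,60,320,260),2); cv2.circle(b,tuple(int(i) for i in (u-[150,60])*2),3,(255,255,255),1)
H=np.zeros((600,800,3),np.uint8); H[:a.shape[0],:a.shape[1]]=a[:600]; b=b[:600,:320];H[:b.shape[0],480:480+b.shape[1]]=b
cv2.imwrite('pics/ov2.png',H)
E
```

```text
4.3 [0.5440476  0.0649974  0.13752397]
[248 154]
```

View pics/ov2.png

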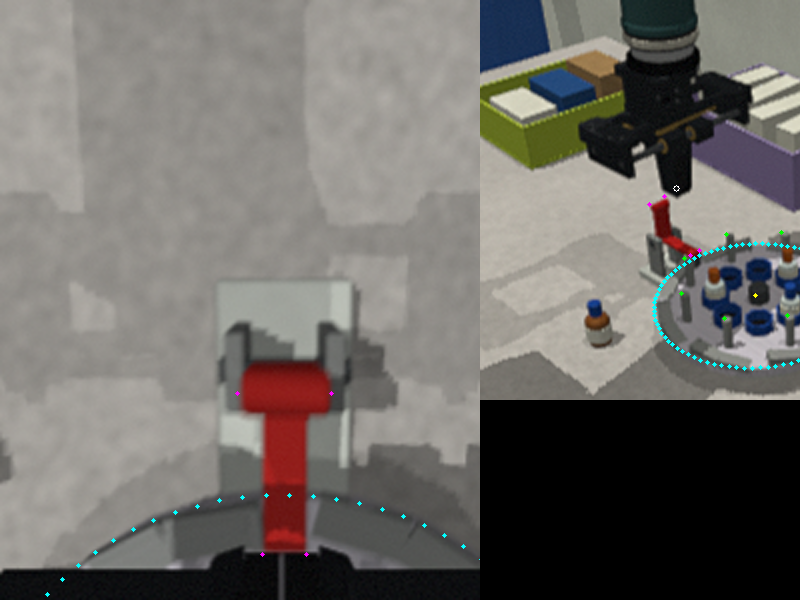

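Model and picture agree within about 1 px: the roll is centred ahead of the fingers, and the fingertip is above the arm inside the tab. Next I'll descend and push outward.

{"fn": "send_rows", "kwargs": {"targets": [[0,0,0,0.0062,0,0,0],[0,0,0,0.0062,0,0,0],[0,0,0,0.0062,0,0,0],[0,0,0,0.0062,0,0,0],[0,0,0,0.0062,0,0,0],[0,0,0,0.0062,0,0,0],[0,0,0,0.0062,0,0,0],[0,0,0,0.0062,0,0,0],[0,0,0,0.0062,0,0,0],[0,0,0,0.006,0,0,0]]}}

```text
time_s: 5.4
position: [0.5435, 0.0645, 0.0764]
orientation: [-2.141, -2.299, 0.0]
wrist_force: [-0.3, -0.7, 1.0]
opening: 0.0003
grasp_force: 0.0
```

{"fn": "send_rows", "kwargs": {"targets": [[0,0.005,0,0,0,0,0],[0,0.005,0,0,0,0,0],[0,0.005,0,0,0,0,0],[0,0.005,0,0,0,0,0],[0,0.005,0,0,0,0,0],[0,0.005,0,0,0,0,0],[0,0.005,0,0,0,0,0],[0,0.005,0,0,0,0,0],[0,0.005,0,0,0,0,0],[0,0.005,0,0,0,0,0]]}}

```text
time_s: 6.4
position: [0.5399, 0.1149, 0.0769]
orientation: [-2.141, -2.299, -0.0]
wrist_force: [0.0, -0.0, 0.1]
opening: 0.0004
grasp_force: 0.0
```

{"fn": "send_rows", "kwargs": {"targets": [[0,0.005,0,0,0,0,0],[0,0.005,0,0,0,0,0],[0,0.005,0,0,0,0,0],[0,0,0,0,0,0,0],[0,0,0,0,0,0,0],[0,0,0,0,0,0,0],[0,0,0,0,0,0,0],[0,0,0,0,0,0,0],[0,0,0,0,0,0,0],[0,0,0,0,0,0,0]]}}

```text
time_s: 7.4
position: [0.5389, 0.1292, 0.0769]
orientation: [-2.141, -2.299, 0.0]
wrist_force: [-0.7, 0.2, -0.5]
opening: 0.0005
grasp_force: 0.0
```

```bash
python3 - <<'E'
from h import *
s=bot.observe(); print(s['time_s'],s['position'])
p,_=snap('wrist'); q,_=snap('side')
b=cv2.resize(q[100:240,170:320,::-1],(450,420),interpolation=cv2.INTER_CUBIC); a=p[:250,200:440,::-1]
H=np.zeros((420,700,3),np.uint8); H[:250,:240]=a; H[:,250:]=b
cv2.imwrite('pics/ov3.png',H)
E
```

```text
7.4 [0.53890734 0.12921965 0.07688727]
```

View pics/ov3.png

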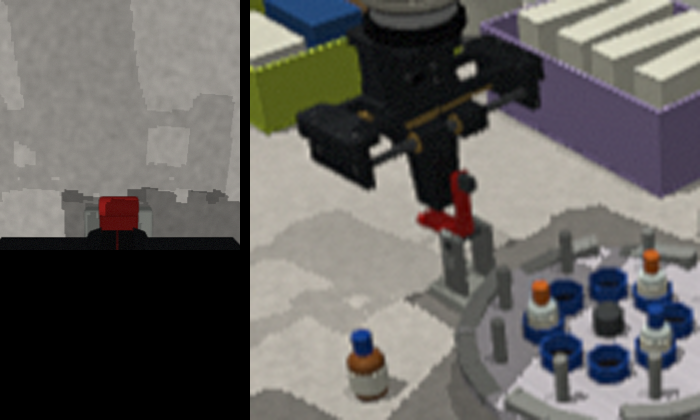

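The wrist crop shows the red arm just in front of the fingers. The side crop shows it standing upright with the tab level, so the pawl is fully open. Next: lift away and go to the near-side gap at -135°.

{"fn": "send_rows", "kwargs": {"targets": [[0,0,0,-0.01,0,0,0],[0,0,0,-0.01,0,0,0],[0,0,0,-0.01,0,0,0],[0,0,0,-0.01,0,0,0],[0,0,0,-0.01,0,0,0],[0,0,0,-0.01,0,0,0],[0,0,0,-0.01,0,0,0],[0,0,0,-0.01,0,0,0],[0,0,0,-0.01,0,0,0],[0,0,0,0,0,0,0]]}}

```text
time_s: 8.5
position: [0.5401, 0.1296, 0.1689]
orientation: [2.14, 2.297, 0.004]
wrist_force: [0.9, -0.2, -0.5]
opening: 0.0005
grasp_force: 0.0
```

```bash
python3 - <<'E'
from h import *
a=np.radians(-135); t=ind([[.09*np.cos(a),.09*np.sin(a),.13]]); print(t)
plan(t[0],YAW+np.pi/4,10)
E
```

```text
[[ 0.49275469 -0.12142386  0.13      ]]
[-0.0247, -0.0065, 0.0039, 0.0003, 0.0001, -0.0784]
[-0.0241, -0.0084, 0.0039, 0.0003, 0.0001, -0.0784]
[-0.0234, -0.0103, 0.0039, 0.0003, 0.0001, -0.0784]
[-0.0225, -0.0121, 0.0039, 0.0003, 0.0001, -0.0784]
[-0.0215, -0.0138, 0.0039, 0.0003, 0.0001, -0.0784]
[-0.0203, -0.0155, 0.0039, 0.0003, 0.0001, -0.0784]
[-0.0191, -0.017, 0.0039, 0.0003, 0.0001, -0.0784]
[-0.0177, -0.0184, 0.0039, 0.0003, 0.0001, -0.0784]
[-0.0162, -0.0198, 0.0039, 0.0003, 0.0001, -0.0784]
[-0.0146, -0.021, 0.0039, 0.0003, 0.0001, -0.0784]
```

{"fn": "send_rows", "kwargs": {"targets": [[0,-0.0245,-0.0065,0,0,0,-0.078],[0,-0.024,-0.0085,0,0,0,-0.078],[0,-0.0235,-0.0105,0,0,0,-0.078],[0,-0.0225,-0.012,0.006,0,0,-0.078],[0,-0.0215,-0.014,0.006,0,0,-0.078],[0,-0.0205,-0.0155,0.006,0,0,-0.078],[0,-0.019,-0.017,0.006,0,0,-0.078],[0,-0.0175,-0.0185,0.006,0,0,-0.078],[0,-0.016,-0.02,0.006,0,0,-0.078],[0,-0.0145,-0.021,0.003,0,0,-0.078]]}}

```text
time_s: 9.5
position: [0.4892, -0.1223, 0.1269]
orientation: [-1.101, -2.941, 0.0]
wrist_force: [0.4, 1.1, 0.0]
opening: 0.0004
grasp_force: 0.0
```

```bash
python3 - <<'E'
from h import *
s=bot.observe(); print(s['time_s'],s['position'],s['orientation'])
a=np.radians(-135); t=ind([[.09*np.cos(a),.09*np.sin(a),.062]]); print(t)
plan(t[0],YAW+np.pi/4,10)
p,_=snap('wrist'); a=overlay('wrist',p,(140,0,540,300),2,0,1.57); cv2.imwrite('pics/ov4.png',a)
E
```

```text
9.5 [ 0.48915242 -0.12225258  0.12688728] [-1.10105891e+00 -2.94060577e+00  1.76981197e-04]
[[ 0.49275469 -0.12142386  0.062     ]]
[-0.0002, 0.0003, 0.0065, -0.0001, -0.0001, -0.0001]
[-0.0002, 0.0003, 0.0065, -0.0001, -0.0001, -0.0001]
[-0.0002, 0.0003, 0.0065, -0.0001, -0.0001, -0.0001]
[-0.0002, 0.0003, 0.0065, -0.0001, -0.0001, -0.0001]
[-0.0002, 0.0003, 0.0065, -0.0001, -0.0001, -0.0001]
[-0.0002, 0.0003, 0.0065, -0.0001, -0.0001, -0.0001]
[-0.0002, 0.0003, 0.0065, -0.0001, -0.0001, -0.0001]
[-0.0002, 0.0003, 0.0065, -0.0001, -0.0001, -0.0001]
[-0.0002, 0.0003, 0.0065, -0.0001, -0.0001, -0.0001]
[-0.0002, 0.0003, 0.0065, -0.0001, -0.0001, -0.0001]
```

View pics/ov4.png

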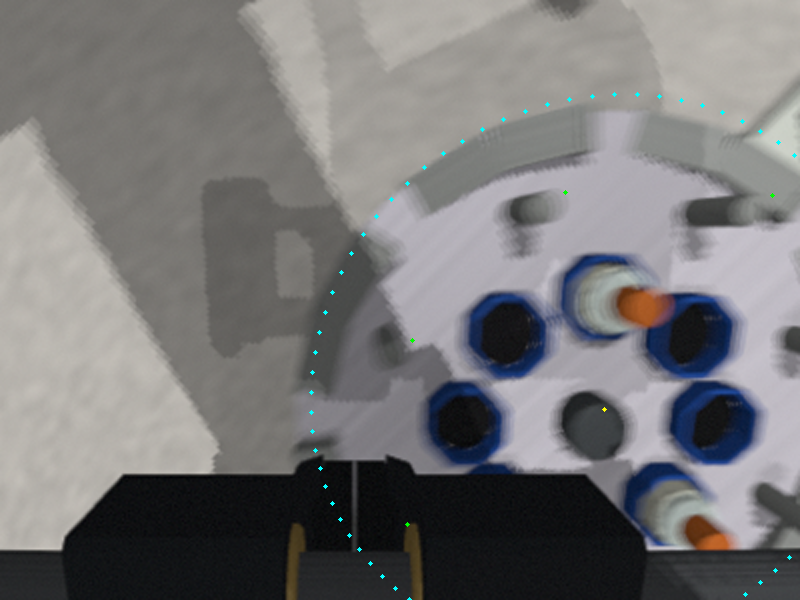

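The image is blurred and the overlay is offset by about 5 px, probably because the arm was still settling. I'll re-measure numerically now that it is still.

```bash
python3 - <<'E'
from h import *
p,_=snap('wrist')
s=bot.observe(); print(s['time_s'],s['position'],np.abs(s['qd']).max())
p,_=snap('wrist'); pts,r=refine(p,z=.053)
a=np.radians(45*np.arange(8)); G=ind(np.c_[.048*np.cos(a),.048*np.sin(a),.053+0*a])[:,:2]
for w,st in pts:
    i=np.linalg.norm(G-w,axis=1).argmin(); print(45*i,np.round((w-G[i])*1000,1),st)
E
```

```text
9.6 [ 0.48897064 -0.12344922  0.12694871] 0.10440622385804947
135 [ 1.6 -1.3] [423, 125, 49, 43, 507]
180 [ 2.2 -0.7] [377, 144, 45, 43, 776]
0 [-0.8 -2.3] [455, 230, 46, 41, 549]
0 [117.4   1.7] [538, 328, 24, 16, 174]
```

{"fn": "send_rows", "kwargs": {"targets": [[0,-0.0013,0.0018,0.007,0,0,0],[0,-0.0013,0.0018,0.007,0,0,0],[0,0,0,0.007,0,0,0],[0,0,0,0.007,0,0,0],[0,0,0,0.007,0,0,0],[0,0,0,0.007,0,0,0],[0,0,0,0.007,0,0,0],[0,0,0,0.007,0,0,0],[0,0,0,0.007,0,0,0],[0,0,0,0.002,0,0,0]]}}

```text
time_s: 10.65
position: [0.4938, -0.1203, 0.0619]
orientation: [-1.106, -2.939, 0.0]
wrist_force: [0.7, -0.5, 0.1]
opening: 0.0006
grasp_force: 0.0
```

```bash
sed -i 's/^C=.*/C=np.array([.5525,-.0545]); YAW=np.radians(4.0)/' h.py
cat >> h.py <<'E'
def polar():
    s=bot.observe(); d=np.array(s['position'])[:2]-C; R=cv2.Rodrigues(np.array(s['orientation'],float))[0]
    print(s['time_s'],'z',s['position'][2],'r',np.hypot(*d),'ang',np.degrees(np.arctan2(d[1],d[0])-YAW),'tooly',np.degrees(np.arctan2(R[1,1],R[0,1])-YAW),'F',s['wrist_force'])
E
python3 -c "
from h import *
polar()
p,_=snap('wrist'); pts,r=refine(p,z=.053)
a=np.radians(45*np.arange(8)); G=ind(np.c_[.048*np.cos(a),.048*np.sin(a),.053+0*a])[:,:2]
for w,st in pts:
    i=np.linalg.norm(G-w,axis=1).argmin(); print(45*i,np.round((w-G[i])*1000,1),st)
"
```

```text
10.65 z 0.06185192573843862 r 0.08819915702376431 ang -135.7175582374148 tooly 44.75164657758196 F [ 0.7119897  -0.49975068  0.08221967]
225 [-7.8  3.5] [360, 212, 59, 26, 710]
0 [-15.8   4. ] [499, 266, 39, 9, 258]
0 [  6.5 -15. ] [500, 307, 22, 16, 137]
315 [10.1 -0.7] [455, 308, 38, 36, 825]
```

```bash
cat >> h.py <<'E'
def orange(cam='side',q0=0.0):
    """orange blob centroid near the projected peg mid-height at wheel angle q0; q from nearest along locus"""
    p,_=bot.camera(cam); h=cv2.cvtColor(p,cv2.COLOR_RGB2HSV); m=cv2.inRange(h,(4,150,80),(16,255,255))
    n,L,st,ce=cv2.connectedComponentsWithStats(m)
    qs=np.linspace(q0-.6,q0+.6,241); a=np.radians(-67.5)+qs; U=pix(cam,ind(np.c_[.084*np.cos(a),.084*np.sin(a),.061+0*a]))
    for i in range(1,n):
        D=np.linalg.norm(U-ce[i],axis=1)
        if st[i,4]>8 and D.min()<8: print(cam,'blob',ce[i].round(1),st[i].tolist(),'q',round(qs[D.argmin()],3),'res',round(D.min(),1))
E
python3 -c "
from h import *
orange('side'); orange('top')"
```

```text
side blob [325.  210.5] [324, 204, 3, 14, 42] q 0.015 res 1.1
```

{"fn": "send_rows", "kwargs": {"targets": [[0,0.0044,0.0001,0,0,0,0.05],[0,0.0044,0.0001,0,0,0,0.05],[0,0.0044,0.0001,0,0,0,0.05],[0,0.0044,0.0001,0,0,0,0.05],[0,0.0044,0.0001,0,0,0,0.05],[0,0.0044,0.0001,0,0,0,0.05],[0,0.0044,0.0001,0,0,0,0.05],[0,0.0044,0.0001,0,0,0,0.05],[0,0.0044,0.0001,0,0,0,0.05],[0,0.0044,0.0001,0,0,0,0.05]]}}

```text
time_s: 11.8
position: [0.471, -0.0851, 0.0637]
orientation: [1.8, 2.571, 0.001]
wrist_force: [2.0, -1.2, -0.9]
opening: 0.0004
grasp_force: 1.2
```

```bash
python3 -c "
from h import *
polar();orange('side',-.3); orange('top',-.3)"
```

```text
11.8 z 0.06372939097160248 r 0.08704660595618327 ang -163.4279166472567 tooly 15.993034914967376 F [ 2.02038128 -1.20503845 -0.90091572]
side blob [320.  216.5] [319, 210, 3, 14, 42] q -0.26 res 0.8
```

{"fn": "send_rows", "kwargs": {"targets": [[0,0.0044,0.0001,0,0,0,0.05],[0,0.0044,0.0001,0,0,0,0.05],[0,0.0044,0.0001,0,0,0,0.05],[0,0.0044,0.0001,0,0,0,0.05],[0,0.0044,0.0001,0,0,0,0.05],[0,0.0044,0.0001,0,0,0,0.05],[0,0.0044,0.0001,0,0,0,0.05],[0,0.0044,0.0001,0,0,0,0.05],[0,0,0,0,0,0,0],[0,0,0,0,0,0,0]]}}

```text
time_s: 12.9
position: [0.4657, -0.0504, 0.0637]
orientation: [2.271, 2.167, 0.002]
wrist_force: [3.2, -0.4, 0.2]
opening: 0.0004
grasp_force: 1.2
```

```bash
python3 -c "
from h import *
polar();orange('side',-.7); orange('top',-.7)"
```

```text
12.9 z 0.06367065694045952 r 0.0868999318535346 ang 173.27952561930852 tooly -6.692603702414918 F [ 3.24316915 -0.44198762  0.24463362]
side blob [307.7 222.8] [306, 216, 4, 16, 54] q -0.67 res 0.4
```

{"fn": "send_rows", "kwargs": {"targets": [[0,0.0024,0,0,0,0,0.028],[0,0.0024,0,0,0,0,0.028],[0,0.0024,0,0,0,0,0.028],[0,0.0024,0,0,0,0,0.028],[0,0,0,0,0,0,0],[0,0,0,0,0,0,0],[0,0,0,0,0,0,0],[0,0,0,0,0,0,0],[0,0,0,0,0,0,0],[0,0,0,0,0,0,0]]}}

```text
time_s: 14.0
position: [0.4642, -0.0403, 0.0624]
orientation: [-2.391, -2.035, 0.002]
wrist_force: [0.5, -1.9, 1.7]
opening: 0.0004
grasp_force: 0.9
```

```bash
python3 -c "
from h import *
polar();orange('side',-.7); orange('top',-.7)"
```

```text
14.0 z 0.062387440026070655 r 0.08941758132247318 ang 166.8671444468436 tooly -13.216447336273786 F [ 0.50756495 -1.92870195  1.69303759]
side blob [303.6 224.2] [302, 217, 4, 16, 57] q -0.785 res 0.5
```

{"fn": "send_rows", "kwargs": {"targets": [[0,-0.004,0,0,0,0,0],[0,-0.004,0,0,0,0,0],[0,0,0,0,0,0,0],[0,0,0,-0.014,0,0,0],[0,0,0,-0.014,0,0,0],[0,0,0,-0.014,0,0,0],[0,0,0,-0.014,0,0,0],[0,0,0,-0.014,0,0,0],[0,0,0,-0.014,0,0,0],[0,0,0,-0.014,0,0,0]]}}

```text
time_s: 15.1
position: [0.464, -0.0483, 0.162]
orientation: [2.393, 2.036, 0.0]
wrist_force: [0.8, 0.3, 1.3]
opening: 0.0005
grasp_force: 0.0
```

```bash
python3 -c "
from h import *
polar();orange('side',-.7)
t=ind([[0,.187,.17]]); print(t); plan(t[0],YAW,10)"
```

```text
15.1 z 0.16201765454084174 r 0.0887336464516793 ang 172.0194992769978 tooly -13.227089170000108 F [0.82866474 0.32882809 1.31953925]
side blob [303.4 223.7] [301, 217, 5, 16, 56] q -0.785 res 0.9
[[0.53945554 0.13204448 0.17      ]]
[0.019, 0.0044, -0.0005, 0.0004, 0.0, -0.0231]
[0.0189, 0.0048, -0.0005, 0.0004, 0.0, -0.0231]
[0.0188, 0.0053, -0.0005, 0.0004, 0.0, -0.0231]
[0.0187, 0.0057, -0.0005, 0.0004, 0.0, -0.0231]
[0.0185, 0.0061, -0.0005, 0.0004, 0.0, -0.0231]
[0.0184, 0.0065, -0.0005, 0.0004, 0.0, -0.0231]
[0.0182, 0.007, -0.0005, 0.0004, 0.0, -0.0231]
[0.0181, 0.0074, -0.0005, 0.0004, 0.0, -0.0231]
[0.0179, 0.0078, -0.0005, 0.0004, 0.0, -0.0231]
[0.0177, 0.0082, -0.0005, 0.0004, 0.0, -0.0231]
```

{"fn": "send_rows", "kwargs": {"targets": [[0,0.019,0.0045,-0.001,0,0,-0.023],[0,0.019,0.005,-0.001,0,0,-0.023],[0,0.019,0.0055,-0.001,0,0,-0.023],[0,0.0185,0.0055,-0.001,0,0,-0.023],[0,0.0185,0.006,0,0,0,-0.023],[0,0.0185,0.0065,0,0,0,-0.023],[0,0.018,0.007,0,0,0,-0.023],[0,0.018,0.0075,0,0,0,-0.023],[0,0.018,0.008,0,0,0,-0.023],[0,0.0175,0.008,0,0,0,-0.023]]}}

```text
time_s: 16.15
position: [0.5384, 0.1329, 0.1649]
orientation: [-2.142, -2.298, 0.0]
wrist_force: [0.1, 0.8, 0.0]
opening: 0.0003
grasp_force: 0.0
```

{"fn": "send_rows", "kwargs": {"targets": [[0,0,0,0,0,0,0],[0,0,0,0.0085,0,0,0],[0,0,0,0.0085,0,0,0],[0,0,0,0.0085,0,0,0],[0,0,0,0.0085,0,0,0],[0,0,0,0.0085,0,0,0],[0,0,0,0.0085,0,0,0],[0,0,0,0.0085,0,0,0],[0,0,0,0.0085,0,0,0],[0,0,0,0.0085,0,0,0]]}}

```text
time_s: 17.15
position: [0.5382, 0.132, 0.0877]
orientation: [2.143, 2.297, -0.0]
wrist_force: [-0.3, -0.4, 0.0]
opening: 0.0004
grasp_force: 0.0
```

```bash
python3 -c "
from h import *
polar();s=bot.observe()['position'];d=np.array(s[:2])-C;k,t=np.cos(YAW),np.sin(YAW);print('ind',d[0]*k+d[1]*t,-d[0]*t+d[1]*k)
orange('side',-.7)"
```

```text
17.15 z 0.08769341806125434 r 0.18709294579911753 ang 90.38244953869933 tooly -0.04690792587208381 F [-0.3187698  -0.37142694  0.04445878]
ind -0.001248836826565741 0.18708877778843963
side blob [303.4 223.9] [301, 217, 5, 16, 58] q -0.79 res 0.8
```

{"fn": "send_rows", "kwargs": {"targets": [[0,-0.005,0,0,0,0,0],[0,-0.005,0,0,0,0,0],[0,-0.005,0,0,0,0,0],[0,-0.005,0,0,0,0,0],[0,-0.005,0,0,0,0,0],[0,-0.005,0,0,0,0,0],[0,-0.005,0,0,0,0,0],[0,-0.005,0,0,0,0,0],[0,-0.005,0,0,0,0,0],[0,-0.005,0,0,0,0,0]]}}

```text
time_s: 18.2
position: [0.5416, 0.0818, 0.0884]
orientation: [-2.143, -2.297, 0.0]
wrist_force: [1.6, 1.4, -1.4]
opening: 0.0006
grasp_force: 0.7
```

{"fn": "send_rows", "kwargs": {"targets": [[0,-0.005,0,0,0,0,0],[0,-0.005,0,0,0,0,0],[0,-0.003,0,0,0,0,0],[0,0,0,0,0,0,0],[0,0,0,0,0,0,0],[0,0,0,0,0,0,0],[0,0,0,0,0,0,0],[0,0,0,0,0,0,0],[0,0,0,0,0,0,0],[0,0,0,0,0,0,0]]}}

```text
time_s: 19.2
position: [0.5425, 0.0693, 0.0884]
orientation: [-2.143, -2.297, 0.0]
wrist_force: [-0.6, 0.5, -0.1]
opening: 0.0003
grasp_force: 0.0
```

{"fn": "send_rows", "kwargs": {"targets": [[0,0,0,-0.01,0,0,0],[0,0,0,-0.01,0,0,0],[0,0,0,-0.01,0,0,0],[0,0,0,-0.01,0,0,0],[0,0,0,-0.01,0,0,0],[0,0,0,-0.01,0,0,0],[0,0,0,-0.01,0,0,0],[0,0,0,-0.01,0,0,0],[0,0,0,-0.01,0,0,0],[0,0,0,0,0,0,0]]}}

```text
time_s: 20.2
position: [0.5437, 0.0693, 0.1804]
orientation: [2.142, 2.295, 0.004]
wrist_force: [-0.1, 0.2, 0.8]
opening: 0.0003
grasp_force: 0.0
```

```bash
python3 -c "
from h import *
polar();orange('side',-.7)
p,_=snap('wrist'); a=overlay('wrist',p,(220,0,400,230),2.4,-.785)
q,_=snap('side'); b=cv2.resize(q[130:270,190:330,::-1],(360,360),interpolation=cv2.INTER_CUBIC)
H=np.zeros((560,800,3),np.uint8); H[:a.shape[0],:a.shape[1]]=a; H[:360,440:]=b
cv2.imwrite('pics/ov5.png',H)"
```

```text
20.2 z 0.18041805354048066 r 0.12411224985138139 ang 90.05676299304865 tooly -0.046543022484072084 F [-0.09834502  0.16786668  0.84365731]
side blob [303.4 223.9] [301, 217, 5, 16, 58] q -0.79 res 0.7
```

View pics/ov5.png

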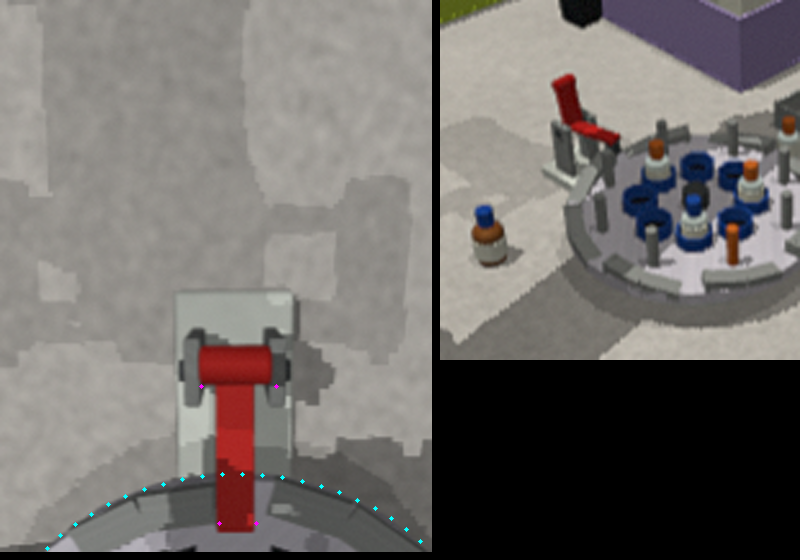

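The pawl looks tilted: the roll lies about 6 mm further out than predicted and the tab leans. The nose is probably resting on a tooth edge, so I'll zoom in on it.

```bash
python3 -c "
from h import *
p,_=snap('wrist'); a=cv2.resize(p[175:235,260:380,::-1],None,fx=6,fy=6,interpolation=cv2.INTER_CUBIC)
q,_=snap('side'); b=cv2.resize(q[155:200,225:280,::-1],None,fx=5,fy=5,interpolation=cv2.INTER_CUBIC)
H=np.zeros((600,720,3),np.uint8); H[:360]=a; H[362:587,:275]=b
cv2.imwrite('pics/ov6.png',H)
_,r=refine(p); t=r[r[:,1]<170]; print('roll px',t.min(0),t.max(0))
c=np.array([[(r[:,0].min()+r[:,0].max())/2, 0]])
for th in (0,.05,.1,.15,.2,.25,.3): print(th,pix('wrist',ind([[0,.158+.051*np.sin(th),.058+.051*np.cos(th)],[0,.158+.045*np.sin(th)+.006,.058+.045*np.cos(th)],[0,.158-.059*np.cos(th),.058+.059*np.sin(th)]])).round(1)[:,1])
print(r[:,1].min(),r[:,1].max())"
```

```text
roll px [305 145] [334 169]
0 [160.5 151.  216.8]
0.05 [156.9 147.8 217.8]
0.1 [153.2 144.6 218.7]
0.15 [149.6 141.4 219.4]
0.2 [145.9 138.3 219.9]
0.25 [142.2 135.1 220.3]
0.3 [138.6 132.  220.5]
145 221
```

View pics/ov6.png

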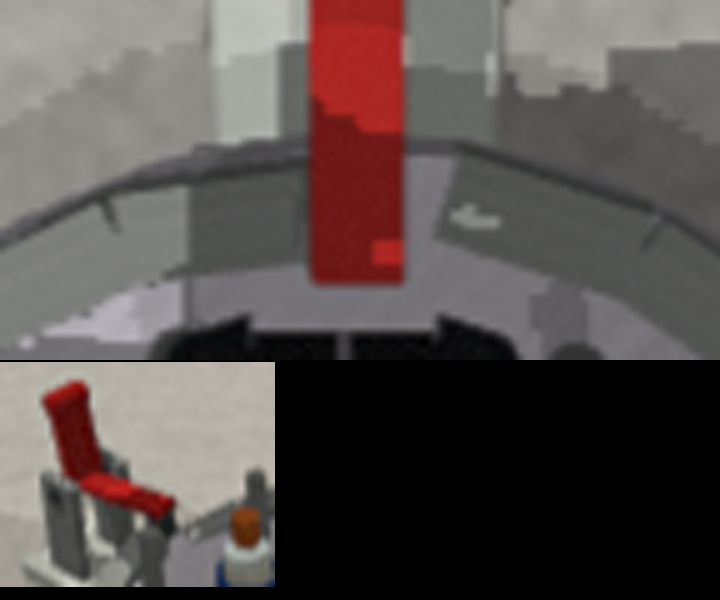

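```bash
python3 -c "
from h import *
def rm(p):
    h=cv2.cvtColor(np.ascontiguousarray(p),cv2.COLOR_RGB2HSV); return cv2.inRange(h,(0,150,70),(6,255,255))|cv2.inRange(h,(174,150,70),(180,255,255))
A=cv2.imread('pics/side0.png')[:,:,::-1]; B,_=snap('side')
for n,p in (('0',A),('now',B)):
    m=rm(p)[130:200,215:280]; v,u=np.nonzero(m); print(n,len(u),'top',v.min()+130,u[v==v.min()].mean()+215,'right',u.max()+215,v[u==u.max()].mean()+130,'bot',v.max()+130)
for th in (0,.05,.1,.15,.2,.3): print(th,pix('side',ind([[0,.158+.051*np.sin(th),.058+.051*np.cos(th)],[0,.158-.059*np.cos(th),.058+.059*np.sin(th)]])).round(1).tolist())
a=cv2.resize(A[150:200,225:285,::-1],None,fx=6,fy=6,interpolation=cv2.INTER_CUBIC);b=cv2.resize(B[150:200,225:285,::-1],None,fx=6,fy=6,interpolation=cv2.INTER_CUBIC)
cv2.imwrite('pics/ov7.png',np.hstack([a,b]))
"
```

```text
0 217 top 160 242.0 right 259 186.5 bot 188
now 213 top 159 240.0 right 259 183.0 bot 186
0 [[238.5, 159.8], [257.5, 187.2]]
0.05 [[237.8, 159.4], [257.3, 186.1]]
0.1 [[237.1, 159.1], [257.2, 185.1]]
0.15 [[236.4, 158.9], [257.0, 184.0]]
0.2 [[235.8, 158.7], [256.7, 182.9]]
0.3 [[234.4, 158.4], [256.1, 180.6]]
```

View pics/ov7.png

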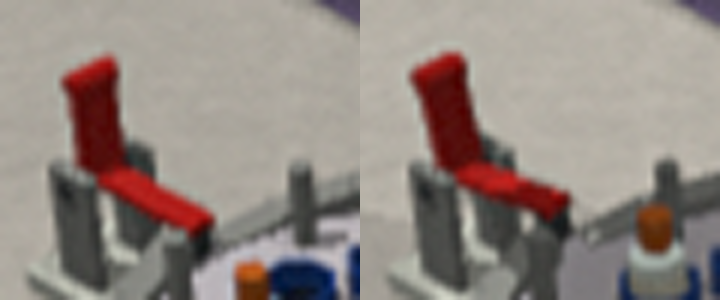

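Against the first side picture, the arm end is about 3 px higher (θ ≈ 0.15). The wheel is slightly too far clockwise and the nose is resting on a tooth edge. I'll nudge the wheel forward about 0.035 rad using the same peg from its other side.

```bash
python3 -c "
from h import *
a=np.radians(136); t=ind([[.088*np.cos(a),.088*np.sin(a),.13]]); print(t)
plan(t[0],YAW-np.radians(44),10)"
```

```text
[[0.48508809 0.00206531 0.13      ]]
[-0.0063, -0.0061, 0.0048, -0.0001, 0.0001, 0.0767]
[-0.0068, -0.0056, 0.0048, -0.0001, 0.0001, 0.0767]
[-0.0072, -0.0051, 0.0048, -0.0001, 0.0001, 0.0767]
[-0.0075, -0.0045, 0.0048, -0.0001, 0.0001, 0.0767]
[-0.0079, -0.0039, 0.0048, -0.0001, 0.0001, 0.0767]
[-0.0081, -0.0033, 0.0048, -0.0001, 0.0001, 0.0767]
[-0.0084, -0.0027, 0.0048, -0.0001, 0.0001, 0.0767]
[-0.0086, -0.0021, 0.0048, -0.0001, 0.0001, 0.0767]
[-0.0087, -0.0014, 0.0048, -0.0001, 0.0001, 0.0767]
[-0.0088, -0.0007, 0.0048, -0.0001, 0.0001, 0.0767]
```

{"fn": "send_rows", "kwargs": {"targets": [[0,-0.0065,-0.006,0.005,0,0,0.0767],[0,-0.007,-0.0055,0.005,0,0,0.0767],[0,-0.007,-0.005,0.005,0,0,0.0767],[0,-0.0075,-0.0045,0.005,0,0,0.0767],[0,-0.008,-0.004,0.005,0,0,0.0767],[0,-0.008,-0.0035,0.005,0,0,0.0767],[0,-0.0085,-0.0025,0.005,0,0,0.0767],[0,-0.0085,-0.002,0.005,0,0,0.0767],[0,-0.0085,-0.0015,0.005,0,0,0.0767],[0,-0.009,-0.0005,0.005,0,0,0.0767]]}}

```text
time_s: 21.5
position: [0.4855, 0.0014, 0.1277]
orientation: [-2.849, -1.323, 0.001]
wrist_force: [0.1, -0.3, 0.2]
opening: 0.0007
grasp_force: 0.0
```

```bash
python3 -c "
from h import *
snap('wrist');snap('wrist');polar()
a=np.radians(136); t=ind([[.088*np.cos(a),.088*np.sin(a),.063]]); 
plan(t[0],YAW-np.radians(44),10)"
```

```text
21.6 z 0.1270711635772208 r 0.08789281633991557 ang 136.69510776589667 tooly -44.05186246792918 F [0.3514353  0.66906634 0.89094265]
[0.0001, 0.0, 0.0064, -0.0002, 0.0002, -0.0001]
[0.0001, 0.0, 0.0064, -0.0002, 0.0002, -0.0001]
[0.0001, 0.0, 0.0064, -0.0002, 0.0002, -0.0001]
[0.0001, -0.0, 0.0064, -0.0002, 0.0002, -0.0001]
[0.0001, -0.0, 0.0064, -0.0002, 0.0002, -0.0001]
[0.0001, -0.0, 0.0064, -0.0002, 0.0002, -0.0001]
[0.0001, -0.0, 0.0064, -0.0002, 0.0002, -0.0001]
[0.0001, -0.0, 0.0064, -0.0002, 0.0002, -0.0001]
[0.0001, -0.0, 0.0064, -0.0002, 0.0002, -0.0001]
[0.0001, -0.0, 0.0064, -0.0002, 0.0002, -0.0001]
```

{"fn": "send_rows", "kwargs": {"targets": [[0,0,0,0.0064,0,0,0],[0,0,0,0.0064,0,0,0],[0,0,0,0.0064,0,0,0],[0,0,0,0.0064,0,0,0],[0,0,0,0.0064,0,0,0],[0,0,0,0.0064,0,0,0],[0,0,0,0.0064,0,0,0],[0,0,0,0.0064,0,0,0],[0,0,0,0.0064,0,0,0],[0,0,0,0.0064,0,0,0]]}}

```text
time_s: 22.6
position: [0.4862, 0.0016, 0.0639]
orientation: [2.847, 1.328, 0.0]
wrist_force: [-0.7, -0.8, -0.4]
opening: 0.0002
grasp_force: 0.0
```

{"fn": "send_rows", "kwargs": {"targets": [[0,-0.002,0,0,0,0,-0.022],[0,-0.002,0,0,0,0,-0.022],[0,-0.002,0,0,0,0,-0.022],[0,-0.002,0,0,0,0,-0.022],[0,-0.002,0,0,0,0,-0.022],[0,-0.002,0,0,0,0,-0.022],[0,-0.002,0,0,0,0,-0.022],[0,-0.002,0,0,0,0,-0.022],[0,0,0,0,0,0,0],[0,0,0,0,0,0,0]]}}

```text
time_s: 23.6
position: [0.4769, -0.0114, 0.0644]
orientation: [2.719, 1.573, 0.0]
wrist_force: [-0.5, 0.1, 0.1]
opening: 0.0003
grasp_force: 0.1
```

```bash
cat >> h.py <<'E'
def red():
    p,_=bot.camera('side'); h=cv2.cvtColor(p,cv2.COLOR_RGB2HSV); m=cv2.inRange(h,(0,150,70),(6,255,255))|cv2.inRange(h,(174,150,70),(180,255,255))
    v,u=np.nonzero(m[130:200,215:280]); print('red n',len(u),'top',v.min()+130,u[v==v.min()].mean()+215,'right',u.max()+215,v[u==u.max()].mean()+130,'bot',v.max()+130)
E
python3 -c "
from h import *
polar();orange('side',-.7);red()"
```

```text
23.6 z 0.06444583261900295 r 0.08703241761566342 ang 146.33820349344217 tooly -33.91286337461163 F [-0.49051321  0.07530147  0.13810863]
side blob [303.8 223.9] [302, 217, 5, 16, 57] q -0.78 res 0.7
red n 30 top 178 246.0 right 249 179.5 bot 182
```

{"fn": "send_rows", "kwargs": {"targets": [[0,-0.0008,0,0,0,0,-0.009],[0,-0.0008,0,0,0,0,-0.009],[0,-0.0008,0,0,0,0,-0.009],[0,-0.0008,0,0,0,0,-0.009],[0,0,0,0,0,0,0],[0,0,0,0,0,0,0],[0,0,0,0,0,0,0],[0,0,0,0,0,0,0],[0,0,0,0,0,0,0],[0,0,0,0,0,0,0]]}}

```text
time_s: 24.7
position: [0.4753, -0.0142, 0.0644]
orientation: [2.691, 1.622, -0.0]
wrist_force: [0.2, 0.8, -0.1]
opening: 0.0005
grasp_force: 0.6
```

```bash
python3 -c "
from h import *
polar();orange('side',-.7)
p,_=snap('wrist','w7.png'); _,r=refine(p); print(len(r),r.min(0),r.max(0),r[r[:,1]<r[:,1].min()+3].mean(0))
for th in (0,.1,.2,.3): print(th,pix('wrist',ind([[0,.158+.045*np.sin(th)+.006,.058+.045*np.cos(th)],[.011,.158+.045*np.sin(th),.064+.045*np.cos(th)],[0,.158-.059*np.cos(th),.058+.059*np.sin(th)]])).round(1).tolist())
"
```

```text
24.7 z 0.06440289769141486 r 0.08712715535104429 ang 148.44218239290012 tooly -31.841970094942276 F [ 0.2061906   0.79651675 -0.06523117]
side blob [305.1 223. ] [303, 216, 5, 16, 62] q -0.74 res 1.1
2779 [335   0] [407  82] [354.5   1. ]
0 [[319.5, -141.9], [364.8, -160.7], [391.7, 72.5]]
0.1 [[311.4, -155.7], [356.3, -175.5], [394.4, 70.2]]
0.2 [[303.5, -168.1], [347.8, -188.6], [396.7, 66.6]]
0.3 [[295.8, -178.7], [339.3, -199.7], [398.4, 61.3]]
```

{"fn": "send_rows", "kwargs": {"targets": [[0,0.004,0,0,0,0,0],[0,0.004,0,0,0,0,0],[0,0,0,0,0,0,0],[0,0,0,-0.02,0,0,0],[0,0,0,-0.02,0,0,0],[0,0,0,-0.02,0,0,0],[0,0,0,-0.02,0,0,0],[0,0,0,-0.02,0,0,0],[0,0,0,-0.02,0,0,0],[0,0,0,-0.02,0,0,0]]}}

```text
time_s: 25.8
position: [0.4788, -0.0071, 0.2051]
orientation: [2.69, 1.622, -0.001]
wrist_force: [1.5, 0.0, 0.1]
opening: 0.0003
grasp_force: 0.0
```

```bash
python3 -c "
from h import *
polar();orange('side',-.7);red();snap('side','s8.png')"
```

```text
25.8 z 0.20512594169707965 r 0.08765403375598564 ang 143.26558654024876 tooly -31.83116468125838 F [1.53230669 0.00631324 0.10827645]
side blob [305.3 223.3] [303, 216, 5, 16, 66] q -0.74 res 0.7
red n 216 top 160 242.0 right 259 186.0 bot 188
```

```bash
python3 -c "
from h import *
f=lambda p:(lambda h:cv2.inRange(h,(0,150,70),(6,255,255))|cv2.inRange(h,(174,150,70),(180,255,255)))(cv2.cvtColor(p,cv2.COLOR_BGR2HSV))[130:200,215:280]>0
a,b=f(cv2.imread('pics/side0.png')),f(cv2.imread('pics/s8.png')); print('iou',(a&b).sum()/(a|b).sum())
for i in range(3): red()
s=bot.observe(); print(s['wrist_force'],np.abs(s['qd']).max())
print(len(bot.find_in('side','wheel_vial0')))
d=bot.sign_off(); print(d)"
```

```text
iou 0.9954128440366973
red n 218 top 160 242.0 right 259 186.0 bot 188
red n 216 top 160 242.0 right 259 186.5 bot 188
red n 217 top 160 242.0 right 259 186.0 bot 188
[-0.68154651  0.3769962  -0.50066775] 0.005750376720611338
4
the job is handed in; nothing more can be done
None
```

I handed the job in at about 26 s. The wheel is one notch back (about -0.74 rad by the side camera), the pawl is fully down after a small forward nudge freed its nose from a tooth edge, and the arm is clear; I have no verdict back, and I last saw the vials standing just before that nudge.

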